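Hang the T-handle key between its neighbours

ROBOT

A 7-joint arm with a two-finger parallel gripper is mounted at the origin on a cart in front of the work surface, level with it; the furniture and walls round the work are solid. World frame = base frame: x ahead of the robot, y to its left, z up, the work surface at z = 0. Lengths are in mm, angles in rad, forces in N, time in s.
With the tool pointing down it reaches from about 400 to 925 mm from the base axis. Payload 4.1 kg.
Tool frame: the origin (TCP) lies at the very end of the fingers, on their centre line; the grasp point (between the pads) lies 19 mm behind it (grip_point_offset is the distance from the TCP to the grasp point, in mm); z points along the fingers, y is the line along which they close (so a half turn about z gives the same grasp; the last joint's range is limited). The gripper opens to 85 mm and grips with 20 to 120 N. Pads are 22 mm wide; open, the fingers measure 114 mm over their backs; the gripper's body (76 mm by 85 mm) begins 54 mm behind the grasp point. The pads swing forward as they close: fully open they stand 13 mm farther back than shut.
Start: joints at [1.024, 0.398, 0.045, 1.537, -0.019, 1.207, -0.051], TCP at [281.48, -585.933, 200.047] pointing down, gripper open.
Joint ranges: [-2.82, 2.82], [-0.49, 2.23], [-1.37, 1.46], [0, 2.46], [-1.36, 4.5], [0.23, 2], [-2.94, 2.94]. Speed limits (rad/s): [2.57, 2.57, 3.14, 3.14, 3.14, 3.14, 3.14].

INTERFACE

Orientations are given as [roll, pitch, yaw] about the fixed x, y, z axes, in that order (R = Rz(yaw) Ry(pitch) Rx(roll)).
In Python, from plant import * gives the robot as it stands.
- The arm moves only by the tool drive_tool, never from a script. Its argument "steps" is a list of rows, each a list of 7 numbers: the turn, a rotation vector about the world's x, y, z in units of 5 degrees (1.0 is 5 degrees), then the shift along the world's x, y, z in units of 30 mm (1.0 is 30 mm), then the closure, from -1 (fully open) to 1 (shut), so that 0 is half open. In form: [[rx, ry, rz, tx, ty, tz, jaw], ...]. A call has 1 to 20 rows; each row is the pose to reach, as a shift and turn from the pose commanded when the call began; what a row does not reach only later rows make up. A row lasts 1/10 s, in which the tool goes at most 50 mm and 8.59 degrees, less where a joint would pass 70% of its speed; a pose out of reach is approached as far as the arm can. A call with a gripper value outside its range is refused whole. The fingers move at their own pace and stop on an object; "force" is the grip in N (left out, the last holds). Time passes only in rows, so rows that repeat a pose let the fingers close. It gives the time, the measured TCP pose, the force, the opening and the grip force at its end, in the units of the state.
- observe(): the state, without advancing time (a new reading comes with each control period).
- camera(name): name is "scene" or "top" or "wrist"; returns a dict with "frame" (384x512x3 uint8, red, green, blue), "camera_matrix" (3x3 intrinsics, pixels), "R" (3x3) and "t" (3): a world point X has camera coordinates R X + t; the wrist camera has in their place "hand_eye" (4x4, takes a point from camera to tool coordinates, whose origin is the TCP and whose axes are the flange's). Camera axes: x right, y down, z forward; pixel columns grow to the right and rows downward; lengths in mm; the calibration is good to about 2 mm. A picture is of the moment at which its call begins: read the wrist's pose just before it. There is no depth.
- sign_off(): hands the job in; it is judged then, once.
Trained networks look in a picture, given as the dict that the camera call returned (one of the last four; its "shot" number tells which), for a name from the list of things; names that differ only in an ending like _2 or _b are one class to them, and where a whole thing is asked for, a point or a joint stands for the part that bears it (a point fixed in the world has none). Each returns a list of dicts, best first, with "conf" (0 to 1); they miss things now and then, are a little off and sometimes report something else, mostly with a low value. They report only what shows in the picture. A call takes as long as a camera call. They do not tell look-alikes from the thing itself.
- spot_in(label, picture): "pixel" ([column, row] in pixels, amid what is visible of it).
- tip_of(label, picture): "pixel" ([column, row] in pixels: a listed point, or the origin of a listed thing).
The state is a dict: "time": time; "joint_positions": joint angles; "qd": joint speeds; "joint_torque": joint torques, N m; "eef_pos": TCP position; "eef_rot": TCP orientation; "wrist_force": force on the tool from outside, world axes, zero at the start; "torque": the same for the moment, N m; "opening": finger opening in mm; "gripper_force": force on a finger pad.
Only numpy, scipy, OpenCV 4.12 (cv2) and the standard library are available. Lean on these libraries where they do the work, as an engineer would, in place of code of your own. Each camera call takes 0.05 s, during which the arm holds its last target. There are 200 camera calls.

TASK

Take the larger of the two T-handle hex keys standing in the wooden block and hang it on the empty middle hook of the grey rack, between the two keys already hanging there. Its shaft must go down between the two prongs and its handle must rest level and square across both; lower it until it rests before you let go, and do not knock the hanging neighbours out of place.

Things in the scene. Friction and masses are not known exactly. Their poses are not given: they have to be found in the camera images.
- key_large: T-handle key: black handle 70 (y) x 16 (x) x 36 mm high on a steel shaft 10 mm thick, 100 mm long, pointing down. Origin: shaft axis at the handle's flat underside, z up. 140 g. Starts upright in a 35 mm deep hole of a 45 mm high block, underside at z 110 mm; the unwanted key (handle 42 mm) stands 90 mm off along y. Pinch across the 16 mm from above at mid length, 24 to 28 mm over the underside.
- fork_free: Empty hook, fixed, middle of three at 95 mm spacing along y: two level 8 mm prongs along x, 26 mm clear between, from the rail (x +45 mm) towards the robot to upturned tips (x -43 mm, 8 mm higher). Origin: midway between the prongs at their top, 160 mm over the bench; x to the rail, z up. Hang at x 0, y 0, handle along y; a shaft can be lowered straight in. Rail no higher; open below.
- hung_short: Neighbour on one side hook (side varies): loose T-handle key, shaft 7 mm thick, 70 mm long; handle 70 x 16 x 36 mm, origin (handle underside) and axes as on key_large. Its handle's end is about 25 mm from where the new handle's end comes. Leave it in place.
- hung_long: Neighbour on the other side hook: loose T-handle key, shaft 12 mm thick, 125 mm long; handle 70 x 16 x 36 mm, origin and axes as on key_large, the same 25 mm gap. Leave it in place.
Not all that is in view belongs to the job. Leave any orange look-alike of the key_large alone.

How it is judged:
By the outcome, as a careful person would: the job done as asked, in the order asked, and still so for the second after the job is handed in, with the robot touching nothing.
It also fails if it takes over 43 s, if anything falls off the work surface, if the arm or the gripper's body presses on something with over 40 N, if the wrist force passes 120 N, or if a joint passes its speed limit or range.

## Working session

There is one attempt and no reset: what is moved stays moved. The work goes in short steps, Python scripts to look and compute and a tool call to move; the robot and the scene stay as the last step left them, time stands still between calls to the robot, and variables do not carry over. Pictures are saved under pics/ and viewed, at most 10 in all, crops included, and the job is handed in when it is done.

Besides the shell and the picture viewer there is one more tool, called after ">>>" by a JSON object that holds its "method" and its "body", one argument or row to a line. drive_tool: Moves the arm, as the interface text tells. Its arguments: {"type":"object","properties":{"steps":{"type":"array","items":{"type":"array","items":{"type":"number"}}},"force":{"type":"number"}},"required":["steps"]}

```bash
mkdir -p pics; ls
cat > h.py <<'E'
from plant import *
import numpy as np, cv2
def save(p,n): cv2.imwrite('pics/'+n+'.png',cv2.cvtColor(p['frame'],cv2.COLOR_RGB2BGR))
def ray(p,px,st=None):
    K=np.array(p['camera_matrix']);d=np.linalg.inv(K)@[px[0],px[1],1]
    if 'hand_eye' in p:
        from scipy.spatial.transform import Rotation as Ro
        H=np.array(p['hand_eye']);T=np.eye(4);T[:3,:3]=Ro.from_euler('xyz',st['eef_rot']).as_matrix();T[:3,3]=st['eef_pos']
        M=T@H;return M[:3,3],M[:3,:3]@d
    R=np.array(p['R']);t=np.array(p['t']);return -R.T@t,R.T@d
def atz(p,px,z,st=None):
    c,d=ray(p,px,st);return c+d*(z-c[2])/d[2]
def tri(rs):
    A=np.zeros((3,3));b=np.zeros(3)
    for c,d in rs:
        d=d/np.linalg.norm(d);P=np.eye(3)-np.outer(d,d);A+=P;b+=P@c
    return np.linalg.solve(A,b)
E
python3 - <<'E'
from h import *
s=camera('scene');t=camera('top')
save(s,'s0');save(t,'t0')
cv2.imwrite('pics/both.png',cv2.hconcat([cv2.imread('pics/s0.png'),cv2.imread('pics/t0.png')])) 
print(observe())
for n in ['key_large','fork_free','hung_short','hung_long']:
    for p,nm in((s,'s'),(t,'t')):
        for f in (tip_of,spot_in):
            print(n,nm,f.__name__,[(np.round(r['pixel']).tolist(),round(r['conf'],2)) for r in f(n,p)][:4])
for p in (s,t): print(np.round(ray(p,[256,192]),2).tolist())
E
```

```text
pics
{'time': 0.1, 'joint_positions': array([ 1.02400165,  0.39908643,  0.0450762 ,  1.53779328, -0.01869357,
        1.20687545, -0.05069767]), 'qd': array([-5.10369863e-04, -1.74083302e-03,  9.84693136e-05, -2.11497095e-03,
       -2.77291997e-04, -1.41905796e-03,  1.29843984e-03]), 'joint_torque': array([ 3.76942698e-03, -4.76265872e+01,  1.37061507e+00, -2.54952747e+01,
        1.21228994e-02,  5.01977076e-03, -1.90827897e-06]), 'eef_pos': array([ 281.15556454, -585.34420942,  199.07115003]), 'eef_rot': array([-3.13985752e+00,  1.41078533e-04,  4.47874006e-01]), 'wrist_force': array([-0.40268717,  0.25635512,  0.19589722]), 'torque': array([0.06293695, 0.04617911, 0.01608867]), 'gripper_force': 0.0, 'opening': 85.34063380615065}
key_large s call [([160.0, 244.0], 0.81), ([198.0, 215.0], 0.63), ([247.0, 237.0], 0.59)]
key_large s call [([247.0, 238.0], 0.76), ([158.0, 238.0], 0.68), ([200.0, 214.0], 0.47)]
key_large t call [([150.0, 214.0], 0.71), ([230.0, 231.0], 0.5)]
key_large t call [([207.0, 169.0], 0.84), ([147.0, 207.0], 0.77), ([228.0, 233.0], 0.62)]
fork_free s call [([266.0, 180.0], 0.63)]
fork_free s call [([265.0, 178.0], 0.73)]
fork_free t call [([297.0, 167.0], 0.68)]
fork_free t call [([297.0, 152.0], 0.81)]
hung_short s call [([241.0, 185.0], 0.64)]
hung_short s call [([237.0, 180.0], 0.55)]
hung_short t call [([259.0, 165.0], 0.78)]
hung_short t call [([256.0, 162.0], 0.76)]
hung_long s call [([298.0, 175.0], 0.67)]
hung_long s call [([296.0, 174.0], 0.62)]
hung_long t call [([334.0, 172.0], 0.76)]
hung_long t call [([336.0, 171.0], 0.71)]
[[-534.6, 607.59, 720.11], [0.79, -0.45, -0.41]]
[[350.24, 14.84, 1023.29], [0.18, 0.01, -0.98]]
```

View pics/s0.png

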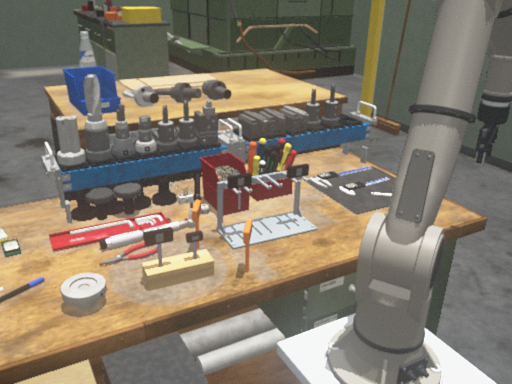

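View pics/t0.png

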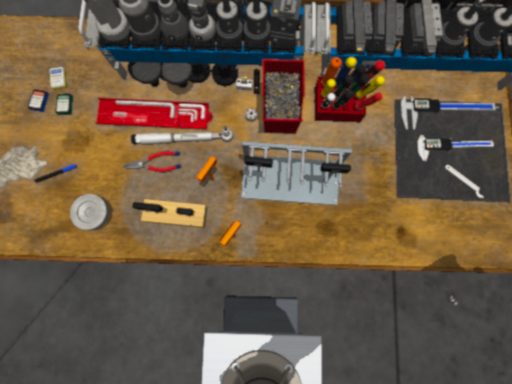

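Run:
```python
from h import *
s=camera('scene');t=camera('top')
for n,a,b in [('large',(160,244),(150,214)),('fork',(266,180),(297,167)),('short',(241,185),(259,165)),('long',(298,175),(334,172))]:
    print(n,tri([ray(s,a),ray(t,b)]).round(1), 'top@z',atz(t,b,110 if n=='large' else 160).round(1))
img=cv2.imread('pics/t0.png')
a=cv2.resize(img[190:235,125:215],None,fx=8,fy=8,interpolation=3);b=cv2.resize(img[135:210,235:360],None,fx=6,fy=6,interpolation=3)[:, :720]
a=a[:,:720]; b=b[:240+10]
cv2.imwrite('pics/c.png',np.vstack([a[:350],b]))
# large handle by dark threshold in top
g=img.max(2)
for (x0,x1,y0,y1),z in [((128,165,195,220),146),((165,200,200,220),146),((243,275,154,170),196),((318,352,160,176),196)]:
    m=(g[y0:y1,x0:x1]<50).astype(np.uint8)
    n,l,st,c=cv2.connectedComponentsWithStats(m)
    k=1+np.argmax(st[1:,4]); pts=np.argwhere(l==k)[:,::-1]+[x0,y0]
    P=np.array([atz(t,p,z) for p in pts])[:,:2];r=cv2.minAreaRect(P.astype(np.float32))
    u=np.linalg.svd(P-P.mean(0))[2][0]
    print(P.mean(0).round(1),np.round(r[1],1),'dir yaw from y',np.degrees(np.arctan2(-u[0]*np.sign(u[1]),abs(u[1]))).round(1),pts.mean(0))
```

```text
large [455.7 299.6 115.1] top@z [455.5 299.7 110. ]
fork [579.3 -68.3 165.6] top@z [578.3 -72.7 160. ]
short [577.5  21.1 168.5] top@z [580.7  22.5 160. ]
long [ 565.4 -163.6  169.6] top@z [ 568.1 -165.1  160. ]
[469.1 297.4] [71.2 14. ] dir yaw from y -6.6 [147.05442177 206.78911565]
[460.2 203.1] [33.9 10.4] dir yaw from y -7.6 [184.72881356 211.42372881]
[580.5  26.1] [63.8 22. ] dir yaw from y -6.4 [257.49509804 161.15686275]
[ 569.7 -159.9] [22.2 67.5] dir yaw from y -2.0 [334.91284404 167.69724771]
```

View pics/c.png

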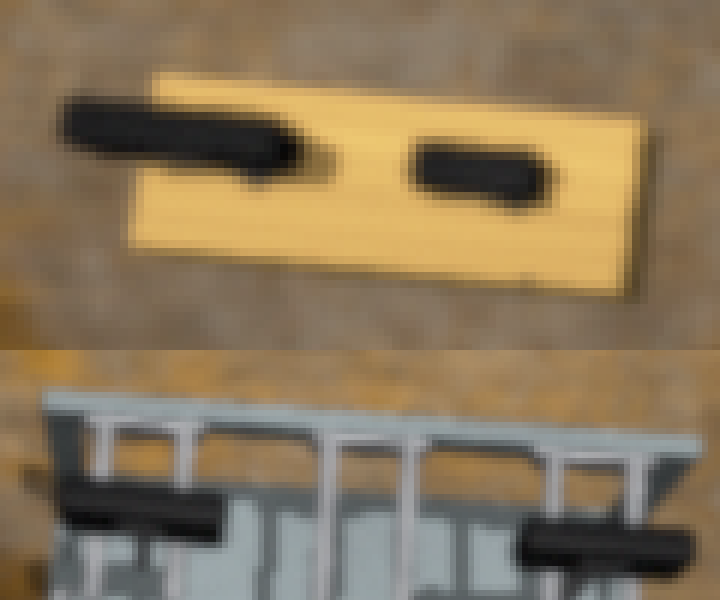

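>>> {"method": "drive_tool", "body": {
  "steps": [
    [0, 0, 2, 0, 0, 1.6, -1],
    [0, 0, 3, 0, 0.5, 3.2, -1],
    [0, 0, 4, 1, 2, 4.8, -1],
    [0, 0, 5, 2, 3.5, 6.4, -1],
    [0, 0, 6, 2.7, 5, 7.3, -1],
    [0, 0, 7, 3.4, 6.5, 7.3, -1],
    [0, 0, 8, 4.1, 8, 7.3, -1],
    [0, 0, 9, 4.8, 9.5, 7.3, -1],
    [0, 0, 10, 5.5, 11, 7.3, -1],
    [0, 0, 11, 6.2, 12.5, 7.3, -1],
    [0, 0, 12, 6.9, 14, 7.3, -1],
    [0, 0, 12, 7.6, 15.5, 7.3, -1],
    [0, 0, 12, 8.3, 17.2, 7.3, -1],
    [0, 0, 12, 8.3, 17.2, 7.3, -1],
    [0, 0, 12, 8.3, 17.2, 7.3, -1],
    [0, 0, 12, 8.3, 17.2, 7.3, -1],
    [0, 0, 12, 8.3, 17.2, 7.3, -1]
  ]
}}

```text
time: 2.7
eef_pos: [530.1, -71.6, 419.0]
eef_rot: [-3.141, 0.001, 1.493]
wrist_force: [0.9, 0.3, -0.2]
opening: 85.0
gripper_force: 0.0
```

Run:
```python
from h import *
st=observe();p=camera('wrist');save(p,'w1')
print(st['time'],st['eef_pos'],st['eef_rot'],st['joint_positions'].round(2));print(np.round(p['hand_eye'],2).tolist(),p['camera_matrix'])
for n in ['fork_free','hung_short','hung_long']:
    print(n,[(np.round(r['pixel']).tolist(),round(r['conf'],2),atz(p,r['pixel'],160,st).round(1)) for r in tip_of(n,p)][:3])
```

```text
2.7 [530.14452899 -71.57257478 418.99954685] [-3.14145183e+00  9.83083455e-04  1.49268379e+00] [ 0.47  0.13 -0.47  1.43  0.06  1.6  -0.08]
[[-0.0, -0.95, -0.3, 76.31], [1.0, -0.0, 0.0, 0.52], [-0.0, -0.3, 0.95, -174.47], [0.0, 0.0, 0.0, 1.0]] [[271.47953286   0.         255.51853748]
 [  0.         271.47953286 195.53550667]
 [  0.           0.           1.        ]]
fork_free [([288.0, 155.0], 0.61, array([582.9, -67.7, 160. ]))]
hung_short [([287.0, 95.0], 0.67, array([585.3,  22.8, 160. ]))]
hung_long [([288.0, 212.0], 0.95, array([ 578.2, -165.5,  160. ]))]
```

View pics/w1.png

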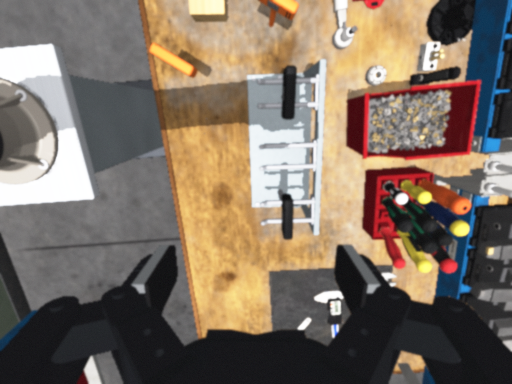

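Run:
```python
from h import *
im=cv2.imread('pics/w1.png')
st=dict(eef_pos=[530.1445,-71.5726,418.9995],eef_rot=[-3.14145183,9.83083455e-04,1.49268379])
p=dict(camera_matrix=[[271.4795,0,255.5185],[0,271.4795,195.5355],[0,0,1]],hand_eye=[[0,-.9537,-.3007,76.31],[1,0,0,.52],[0,-.3007,.9537,-174.47],[0,0,0,1]])
out=[]
s=2.6
# homography px -> (u,v): u=(70-y)*s, v=(640-x)*s at z 160
src=np.float32([[250,60],[330,60],[330,240],[250,240]])
dst=np.float32([[(70-q[1])*s,(640-q[0])*s] for q in (atz(p,a,160,st) for a in src)])
o=cv2.warpPerspective(im,cv2.getPerspectiveTransform(src,dst),(720,320),flags=cv2.INTER_CUBIC)
for y in range(50,-201,-50):
  u=int((70-y)*s);cv2.line(o,(u,0),(u,8),(0,0,255),1);cv2.putText(o,str(y),(u,20),0,.4,(0,0,255))
for x in range(540,640,20):
  v=int((640-x)*s);cv2.line(o,(0,v),(8,v),(0,0,255),1);cv2.putText(o,str(x),(10,v+4),0,.4,(0,0,255))
cv2.imwrite('pics/o.png',o)
```

```text
(no output)
```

View pics/o.png

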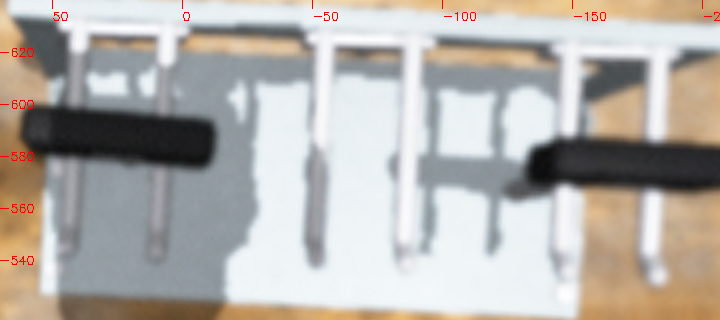

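>>> {"method": "drive_tool", "body": {
  "steps": [
    [0, 0, -0.3, -0.4, 1.6, 0, -1],
    [0, 0, -0.3, -0.7, 3.2, 0, -1],
    [0, 0, -0.3, -1, 4.8, 0, -1],
    [0, 0, -0.3, -1.3, 6.4, 0, -1],
    [0, 0, -0.3, -1.6, 8, -1, -1],
    [0, 0, -0.3, -1.9, 9.5, -2, -1],
    [0, 0, -0.3, -2.2, 11, -3, -1],
    [0, 0, -0.3, -2.2, 12.3, -4, -1],
    [0, 0, -0.3, -2.2, 12.3, -5.5, -1],
    [0, 0, -0.3, -2.2, 12.3, -6.5, -1],
    [0, 0, -0.3, -2.2, 12.3, -7, -1],
    [0, 0, -0.3, -2.2, 12.3, -7, -1],
    [0, 0, -0.3, -2.2, 12.3, -7, -1],
    [0, 0, -0.3, -2.2, 12.3, -7, -1]
  ]
}}

```text
time: 4.3
eef_pos: [466.1, 299.6, 211.5]
eef_rot: [3.138, -0.002, 1.468]
wrist_force: [0.1, -0.6, 0.9]
opening: 85.3
gripper_force: 0.0
```

Run:
```python
from h import *
st=observe();p=camera('wrist');save(p,'w2')
print(st['time'],st['eef_pos'],st['eef_rot'],st['joint_positions'].round(2))
for z,f in ((110,tip_of),(128,spot_in)):
    print([(np.round(r['pixel']).tolist(),round(r['conf'],2),atz(p,r['pixel'],z,st).round(1)) for r in f('key_large',p)][:3])
g=p['frame'].max(2).astype(np.uint8)
m=(g<55).astype(np.uint8);m[290:]=0
n,l,s,c=cv2.connectedComponentsWithStats(m)
for k in range(1,n):
    if 300<s[k,4]<20000:
        pts=np.argwhere(l==k)[:,::-1];P=np.array([atz(p,q,146,st)[:2] for q in pts])
        r=cv2.minAreaRect(P.astype(np.float32));u=np.linalg.svd(P-P.mean(0),full_matrices=False)[2][0]
        print(s[k],P.mean(0).round(1),np.round(r[0],1),np.round(r[1],1),np.degrees(np.arctan2(-u[0]*np.sign(u[1]),abs(u[1]))).round(1))
```

```text
4.3 [466.09105722 299.58768473 211.45704238] [ 3.1379307e+00 -2.4135657e-03  1.4675240e+00] [-0.02  0.28 -0.76  1.74  0.21  1.2  -0.94]
[([261.0, 184.0], 0.75, array([472.7, 301.8, 110. ]))]
[([261.0, 188.0], 0.79, array([472.3, 302.2, 128. ])), ([235.0, 310.0], 0.53, array([428.9, 161.4, 128. ]))]
[ 253  153   17   74 1064] [473.  306.4] [473.  304.6] [70.3 14.1] -3.7
[258 239  12  39 426] [467.9 234.2] [468.3 234.6] [42.8 11.2] -4.2
[145 244  33  46 916] [366.4 230. ] [369.9 229.7] [60.5 26.2] -32.3
[335 245  32  45 894] [551.5 209.9] [547.9 210.5] [26.3 60.4] 20.4
[110 254  42  36 333] [333.9 229.6] [336.6 227.7] [61.2 17.9] -46.1
```

View pics/w2.png

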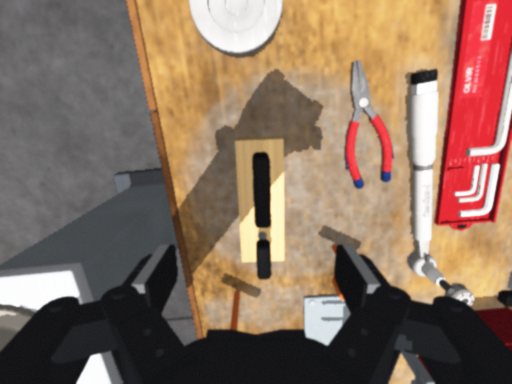

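>>> {"method": "drive_tool", "body": {
  "steps": [
    [0, 0, 0.3, 0.22, 0.09, -0.8, -1],
    [0, 0, 0.3, 0.22, 0.09, -1.6, -1],
    [0, 0, 0.3, 0.22, 0.09, -2.4, -1],
    [0, 0, 0.3, 0.22, 0.09, -3.1, -1],
    [0, 0, 0.3, 0.22, 0.09, -3.1, -1],
    [0, 0, 0.3, 0.22, 0.09, -3.1, -1],
    [0, 0, 0.3, 0.22, 0.09, -3.1, -1]
  ]
}}

```text
time: 5.15
eef_pos: [472.1, 302.7, 117.8]
eef_rot: [3.139, -0.002, 1.495]
wrist_force: [0.6, 0.5, -0.3]
opening: 85.5
gripper_force: 0.0
```

Run:
```python
from h import *
st=observe();p=camera('wrist');save(p,'w3')
print(st['time'],st['eef_pos'],st['eef_rot'])
for z,f in ((110,tip_of),(128,spot_in)):
    print([(np.round(r['pixel']).tolist(),round(r['conf'],2),atz(p,r['pixel'],z,st).round(1)) for r in f('key_large',p)][:3])
```

```text
5.15 [472.11132744 302.66297719 117.75165863] [ 3.13912400e+00 -1.78488726e-03  1.49490150e+00]
[([383.0, 355.0], 0.67, array([573.2, 169.2, 110. ])), ([254.0, 219.0], 0.64, array([471.5, 304. , 110. ]))]
[([258.0, 232.0], 0.74, array([474.2, 301.7, 128. ]))]
```

View pics/w3.png

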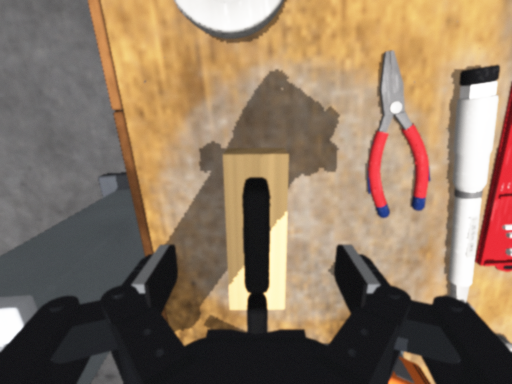

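>>> {"method": "drive_tool", "body": {
  "steps": [
    [0, 0, 0, 0, 0, 0, 1],
    [0, 0, 0, 0, 0, 0, 1],
    [0, 0, 0, 0, 0, 0, 1],
    [0, 0, 0, 0, 0, 0, 1],
    [0, 0, 0, 0, 0, 0, 1],
    [0, 0, 0, 0, 0, 0, 1],
    [0, 0, 0, 0, 0, 0, 1],
    [0, 0, 0, 0, 0, 0, 1],
    [0, 0, 0, 0, 0, 0, 1],
    [0, 0, 0, 0, 0, 0, 1]
  ],
  "force": 60
}}

```text
time: 6.3
eef_pos: [471.1, 301.8, 116.1]
eef_rot: [3.141, 0.0, 1.495]
wrist_force: [0.2, -0.2, 0.4]
opening: 0.2
gripper_force: 0.0
```

Run:
```python
from h import *
st=observe();p=camera('wrist');t=camera('top');s=camera('scene');save(p,'w4');save(t,'t4')
print(st['time'],st['eef_pos'],st['eef_rot'],st['opening'])
for q in ((257,178),(257,293),(258,310)): print(atz(p,q,146,st).round(1))
a=p['frame'][130:,150:380];b=s['frame'][150:340,80:330]
a=cv2.resize(a,(400,442));b=cv2.resize(b,(400,304))
cv2.imwrite('pics/m.png',cv2.cvtColor(np.hstack([a,np.vstack([b,np.zeros((138,400,3),np.uint8)])]),cv2.COLOR_RGB2BGR))
```

```text
6.3 [471.07358223 301.76367599 116.05862808] [3.14145593e+00 3.06120893e-05 1.49510172e+00] 0.19275461820992115
[475.6 342.6 146. ]
[470.  268.6 146. ]
[469.7 255.7 146. ]
```

View pics/m.png

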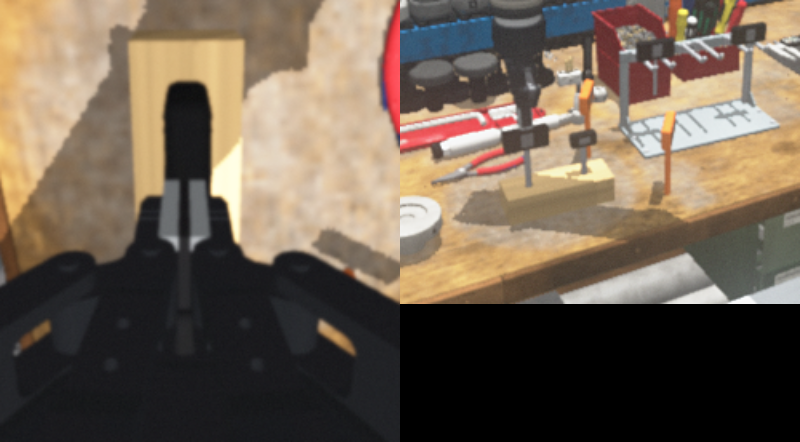

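Run:
```python
from h import *
st=observe();s=camera('scene');f=s['frame'].copy()
K=np.array(s['camera_matrix'])
f=cv2.resize(f[170:280,100:230],None,fx=5,fy=5,interpolation=cv2.INTER_CUBIC)
x,y,z=st['eef_pos']
def pr(P):
    c=np.array(s['R'])@P+np.array(s['t']);q=K@c/c[2];return int((q[0]-100)*5),int((q[1]-170)*5)
for zz,col in ((z,(255,0,0)),(z+30,(0,255,0)),(z+60,(0,0,255))): cv2.circle(f,pr(np.array([x,y,zz])),4,col,-1); 
for dy in (-35,35):
  for zz in (110,146): cv2.circle(f,pr(np.array([472.5+dy*.07,302.5+dy,zz])),3,(255,255,0),-1)
cv2.circle(f,pr(np.array([472.5,302.5,10])),3,(255,0,255),-1);cv2.circle(f,pr(np.array([472.5,302.5,45])),3,(255,0,255),-1)
cv2.imwrite('pics/m2.png',cv2.cvtColor(f,cv2.COLOR_RGB2BGR))
```

```text
(no output)
```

View pics/m2.png

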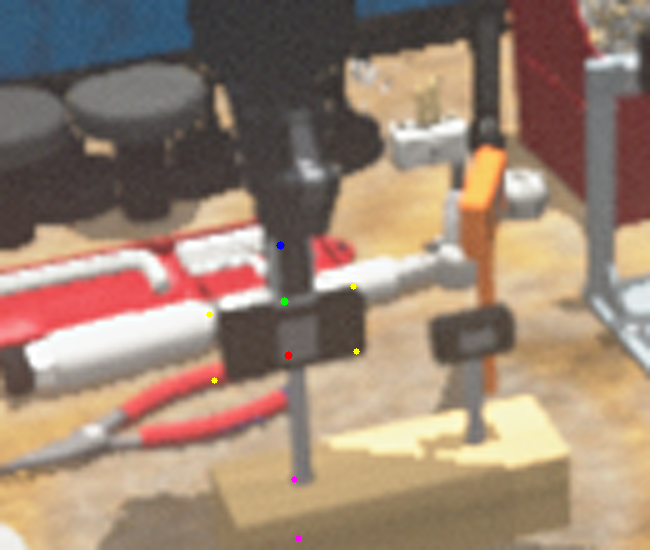

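>>> {"method": "drive_tool", "body": {
  "steps": [
    [0, 0, 0, 0, 0, -0.05, 1],
    [0, 0, 0, 0, 0, -0.1, 1],
    [0, 0, 0, 0, 0, -0.1, 1]
  ]
}}

```text
time: 6.8
eef_pos: [472.4, 303.1, 114.8]
eef_rot: [3.139, -0.002, 1.495]
wrist_force: [-0.8, -0.7, 7.4]
opening: -0.0
gripper_force: 3.7
```

>>> {"method": "drive_tool", "body": {
  "steps": [
    [0, 0, 0, 0, 0, 0.3, -1],
    [0, 0, 0, 0, 0, 0.3, -1],
    [0, 0, 0, 0, 0, 0.3, -1],
    [0, 0, 0, 0, 0, 0.3, -1],
    [0, 0, 0, 0, 0, 0.3, -1],
    [0, 0, 0, 0, 0, 0.3, -1],
    [0, 0, 0, 0, 0, 0.3, -1],
    [0, 0, 0, 0, 0, 0.3, -1],
    [0, 0, 0, 0, 0, 0, -1],
    [0, 0, 0, 0, 0, -0.5, -1],
    [0, 0, 0, 0, 0, -0.95, -1],
    [0, 0, 0, 0, 0, -0.95, -1],
    [0, 0, 0, 0, 0, -0.95, -1]
  ]
}}

```text
time: 8.1
eef_pos: [470.6, 301.6, 83.7]
eef_rot: [-3.14, 0.001, 1.495]
wrist_force: [-0.1, 0.6, -0.3]
opening: 85.0
gripper_force: 0.0
```

>>> {"method": "drive_tool", "body": {
  "steps": [
    [0, 0, 0, 0, 0, 0, 0],
    [0, 0, 0, 0, 0, 0, 0.3],
    [0, 0, 0, 0, 0, 0, 0.6],
    [0, 0, 0, 0, 0, 0, 1],
    [0, 0, 0, 0, 0, 0, 1],
    [0, 0, 0, 0, 0, 0, 1],
    [0, 0, 0, 0, 0, 0, 1],
    [0, 0, 0, 0, 0, 0, 1],
    [0, 0, 0, 0, 0, 0, 1],
    [0, 0, 0, 0, 0, 0, 1]
  ],
  "force": 60
}}

```text
time: 9.1
eef_pos: [471.5, 302.0, 84.9]
eef_rot: [3.141, -0.0, 1.495]
wrist_force: [0.8, 0.4, 4.8]
opening: 14.9
gripper_force: 59.8
```

>>> {"method": "drive_tool", "body": {
  "steps": [
    [0, 0, 0, 0, 0, 0.5, 1],
    [0, 0, 0, 0, 0, 1.5, 1],
    [0, 0, 0, 0, 0, 2.8, 1],
    [0, 0, 0, 0, 0, 4.2, 1],
    [0, 0, 0, 0, 0, 5.6, 1],
    [0, 0, 0, 0, -0.4, 6.8, 1],
    [0, 0, 0.1, 0.3, -1.5, 7.3, 1],
    [0, 0, 0.2, 0.7, -2.8, 7.3, 1],
    [0, 0, 0.3, 1.1, -4.1, 7.3, 1],
    [0, 0, 0.4, 1.5, -5.4, 7.3, 1],
    [0, 0, 0.4, 1.9, -6.7, 7.3, 1],
    [0, 0, 0.4, 2.3, -8, 7.3, 1],
    [0, 0, 0.4, 2.7, -9.3, 7.3, 1],
    [0, 0, 0.4, 3.1, -10.6, 7.3, 1],
    [0, 0, 0.4, 3.4, -11.6, 7.3, 1],
    [0, 0, 0.4, 3.6, -12.2, 7.3, 1],
    [0, 0, 0.4, 3.6, -12.4, 7.3, 1],
    [0, 0, 0.4, 3.6, -12.4, 7.3, 1],
    [0, 0, 0.4, 3.6, -12.4, 7.3, 1],
    [0, 0, 0.4, 3.6, -12.4, 7.3, 1]
  ]
}}

```text
time: 11.1
eef_pos: [578.8, -67.7, 303.9]
eef_rot: [3.141, -0.001, 1.534]
wrist_force: [0.7, 0.3, -1.7]
opening: 15.2
gripper_force: 59.6
```

Run:
```python
from h import *
st=observe();p=camera('wrist');s=camera('scene');t=camera('top')
print(st['time'],st['eef_pos'],st['eef_rot'],st['opening'],st['gripper_force'])
P={}
for n in ['key_large','fork_free','hung_short','hung_long']:
    for im,nm in((p,'w'),(s,'s'),(t,'t')):
        r=tip_of(n,im)[:3];P[n,nm]=r
        print(n,nm,[(np.round(q['pixel']).tolist(),round(q['conf'],2),atz(im,q['pixel'],160,st).round(1).tolist()) for q in r])
a=p['frame'][60:360,130:400];cv2.imwrite('pics/m3.png',cv2.cvtColor(np.hstack([cv2.resize(a,(400,444)),cv2.resize(s['frame'][60:282,180:380],(400,444))]),cv2.COLOR_RGB2BGR))
np.savez('last.npz',w=p['frame'],pos=st['eef_pos'],rot=st['eef_rot'],s=s['frame'],t=t['frame'])
```

```text
11.1 [578.80431775 -67.71189188 303.87192598] [ 3.14138535e+00 -7.18074693e-04  1.53357273e+00] 15.164565081111052 59.59936738014221
key_large w []
key_large s [([245.0, 235.0], 0.85, [332.5, 135.8, 160.0]), ([197.0, 215.0], 0.71, [477.0, 194.2, 160.0]), ([268.0, 123.0], 0.54, [1089.2, -370.7, 160.0])]
key_large t [([229.0, 234.0], 0.61, [406.8, 89.5, 160.0]), ([209.0, 170.0], 0.6, [562.8, 147.0, 160.0]), ([300.0, 147.0], 0.59, [629.7, -80.8, 160.0])]
fork_free w [([257.0, 180.0], 0.84, [581.4, -71.5, 160.0]), ([254.0, 242.0], 0.57, [574.4, -153.9, 160.0])]
fork_free s [([268.0, 180.0], 0.7, [592.9, -79.4, 160.0])]
fork_free t []
hung_short w [([257.0, 99.0], 0.91, [584.6, 21.1, 160.0])]
hung_short s [([240.0, 187.0], 0.53, [584.5, 18.4, 160.0])]
hung_short t [([259.0, 163.0], 0.55, [585.1, 22.6, 160.0])]
hung_long w []
hung_long s [([240.0, 186.0], 0.71, [589.7, 14.7, 160.0]), ([297.0, 176.0], 0.7, [578.6, -171.2, 160.0])]
hung_long t []
```

View pics/m3.png

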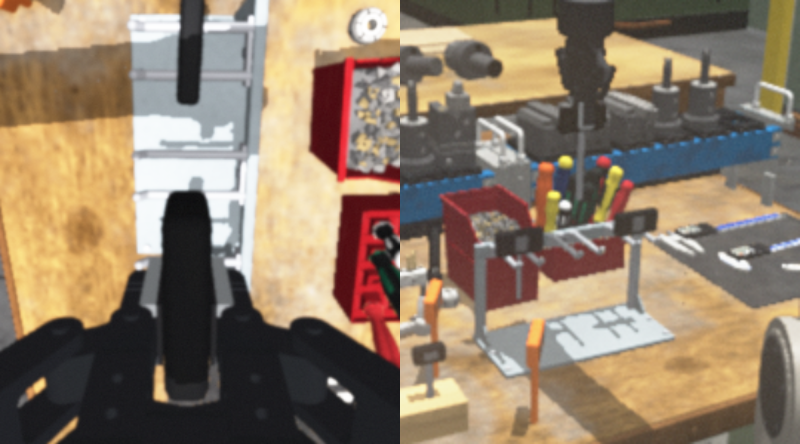

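Run:
```python
from h import *
F=[];E=[];K=[]
for i in range(5):
    st=observe();p=camera('wrist');E.append(np.r_[st['eef_pos'],st['eef_rot'][2]])
    r=tip_of('fork_free',p)
    if r: F.append(atz(p,r[0]['pixel'],160,st))
    if i<3:
        s=camera('scene');t=camera('top')
        a=[q['pixel'] for q in tip_of('key_large',s) if q['pixel'][1]<160];b=[q['pixel'] for q in tip_of('key_large',t) if abs(q['pixel'][0]-300)<15]
        a2=[q['pixel'] for q in tip_of('fork_free',s)][:1];b2=[q['pixel'] for q in tip_of('fork_free',t)][:1]
        if a and b: K.append(tri([ray(s,a[0]),ray(t,b[0])]).round(1)); print('key',K[-1])
        if a2 and b2: print('fork',tri([ray(s,a2[0]),ray(t,b2[0])]).round(1))
print('eef',np.mean(E,0).round(3),np.std(E,0).round(2));print('fork w',np.round(F,1).tolist())
st['eef_pos']=np.mean(E,0)[:3]
src=np.float32([[180,100],[330,100],[330,250],[180,250]])
dst=np.float32([[(q[0]-500)*2,(60-q[1])*2] for q in (atz(p,a,160,st) for a in src)])
o=cv2.warpPerspective(cv2.cvtColor(p['frame'],cv2.COLOR_RGB2GRAY),cv2.getPerspectiveTransform(src,dst),(300,360))
cv2.imwrite('pics/rect.png',o)
ys=np.arange(0,220)
for x in (548,556,564,600,608,616):
    pr=o[:, (x-500)*2-6:(x-500)*2+6].mean(1)
    print(x,'y',[(int(60-i/2),int(pr[i])) for i in range(200,310,3)])
l=cv2.createLineSegmentDetector().detect(o)[0][:,0]
for a in l:
    if abs(a[2]-a[0])>40 and abs(a[3]-a[1])<10: print((500+a[[0,2]]/2).round(0),(60-a[[1,3]]/2).round(1),np.degrees(np.arctan2(-(a[3]-a[1]),a[2]-a[0])).round(1)%180)
```

```text
fork [577.  -69.6 155.5]
key [575.4 -66.2 332.1]
fork [577.9 -69.8 169.5]
key [572.  -63.  338.9]
fork [585.4 -73.3 154.6]
eef [579.085 -70.243 303.551   1.53 ] [0.01 0.02 0.02 0.  ]
fork w [[584.9, -66.0, 160.0], [583.5, -70.9, 160.0], [587.0, -72.5, 160.0], [581.2, -66.8, 160.0], [584.2, -69.4, 160.0]]
548 y [(-40, 249), (-41, 249), (-43, 249), (-44, 246), (-46, 220), (-47, 166), (-49, 154), (-50, 156), (-52, 159), (-53, 191), (-55, 235), (-56, 248), (-58, 249), (-59, 249), (-61, 250), (-62, 250), (-64, 250), (-65, 250), (-67, 249), (-68, 250), (-70, 250), (-71, 250), (-73, 250), (-74, 250), (-76, 250), (-77, 249), (-79, 240), (-80, 211), (-82, 213), (-83, 233), (-85, 241), (-86, 241), (-88, 243), (-89, 247), (-91, 249), (-92, 249), (-94, 249)]
556 y [(-40, 248), (-41, 247), (-43, 247), (-44, 245), (-46, 225), (-47, 178), (-49, 171), (-50, 179), (-52, 175), (-53, 189), (-55, 230), (-56, 246), (-58, 249), (-59, 249), (-61, 249), (-62, 249), (-64, 249), (-65, 249), (-67, 249), (-68, 249), (-70, 249), (-71, 249), (-73, 250), (-74, 250), (-76, 250), (-77, 249), (-79, 244), (-80, 224), 
[... 1673 characters left out ...]
5, 239), (-67, 239), (-68, 239), (-70, 238), (-71, 236), (-73, 231), (-74, 227), (-76, 227), (-77, 226), (-79, 226), (-80, 221), (-82, 203), (-83, 197), (-85, 226), (-86, 248), (-88, 253), (-89, 248), (-91, 233), (-92, 208), (-94, 193)]
[620. 643.] [39.3 38.9] 179.0
[577. 545.] [50.4 51.9] 177.4
[598. 620.] [38.3 38.1] 179.4
[618. 537.] [-57.3 -53.5] 177.4
[552. 576.] [30.8 35.4] 10.8
[500. 540.] [29.4 31.7] 3.4
[584. 543.] [-23.6 -21.4] 176.9
[538. 500.] [-21.9 -23.3] 2.100006
[560. 592.] [-41.7 -41.8] 179.7
[552. 575.] [-79.4 -80.5] 177.3
[616. 596.] [-85.3 -84.3] 177.1
[603. 627.] [6.5 4.7] 175.4
[623. 595.] [ 8.5 10.4] 176.0
[565. 587.] [-47.6 -48.3] 178.3
[587. 566.] [-46.1 -45.3] 177.9
```

>>> {"method": "drive_tool", "body": {
  "steps": [
    [0, 0, 0, 0.08, 0.04, -0.5, 1],
    [0, 0, 0, 0.08, 0.04, -1, 1],
    [0, 0, 0, 0.08, 0.04, -1.4, 1],
    [0, 0, 0, 0.08, 0.04, -1.4, 1],
    [0, 0, 0, 0.08, 0.04, -1.4, 1],
    [0, 0, 0, 0.08, 0.04, -1.4, 1]
  ]
}}

```text
time: 13.85
eef_pos: [581.9, -69.0, 262.0]
eef_rot: [3.14, -0.0, 1.53]
wrist_force: [1.1, 0.1, -0.8]
opening: 14.7
gripper_force: 59.5
```

Run:
```python
from h import *
st=observe();s=camera('scene');p=camera('wrist')
x,y,z=st['eef_pos'];print(st['eef_pos'],st['eef_rot'],st['wrist_force'].round(1))
K=np.array(s['camera_matrix'])
def pr(P):
    c=np.array(s['R'])@P+np.array(s['t']);q=K@c/c[2];return q[:2].round(1)
u=z+25  # underside estimate
print('underside',u)
for zz in (u,u-30,u-50,u-90,u-100,160): print(zz.__round__(0),pr(np.array([x,y+1,zz])),'dx10',pr(np.array([x+10,y+1,zz])),'dy10',pr(np.array([x,y+11,zz])))
g=cv2.cvtColor(s['frame'],cv2.COLOR_RGB2GRAY)
for r in range(128,196,4): print(r,g[r,256:286].tolist())
r=tip_of('fork_free',p);print([(q['conf'],atz(p,q['pixel'],160,st).round(1)) for q in r])
fs=tip_of('fork_free',s);print(fs[:1],'pred fork',pr(np.array([581,-69,160])))
```

```text
[581.9098291  -68.9950182  262.04662311] [ 3.14043872e+00 -3.41094888e-05  1.52993712e+00] [ 1.1  0.1 -0.8]
underside 287.04662310837153
287.0 [268.4 139.9] dx10 [266.6 138.8] dy10 [265.3 140.3]
257.0 [268.1 150. ] dx10 [266.3 148.9] dy10 [265.  150.5]
237.0 [267.8 156.7] dx10 [266.1 155.6] dy10 [264.8 157.2]
197.0 [267.4 169.8] dx10 [265.6 168.6] dy10 [264.3 170.3]
187.0 [267.2 173. ] dx10 [265.5 171.8] dy10 [264.2 173.6]
160 [266.9 181.6] dx10 [265.2 180.4] dy10 [264.  182.2]
128 [83, 78, 74, 67, 68, 68, 60, 61, 61, 62, 55, 61, 98, 120, 102, 73, 62, 66, 62, 58, 58, 57, 58, 59, 60, 51, 70, 79, 77, 80]
132 [81, 78, 66, 54, 53, 55, 52, 54, 55, 54, 58, 57, 92, 118, 98, 70, 63, 62, 62, 60, 51, 57, 60, 56, 52, 58, 70, 79, 78, 60]
136 [76, 77, 64, 55, 55, 52, 54, 55, 53, 55, 51, 59, 108, 124, 95, 71, 63, 66, 70, 77, 65, 54, 56, 55, 54, 55, 57, 60, 60, 68]
140 [60, 74, 74, 74, 75, 68, 82, 90, 111, 112, 96, 84, 89, 98, 100, 87, 89, 88, 82, 80, 84, 91, 101, 115, 125, 125, 127, 129, 113, 100]
144 [123, 102, 81, 71, 74, 75, 86, 93, 92, 88, 85, 84, 102, 116, 115, 91, 77, 82, 78, 82, 81, 78, 76,
[... 1103 characters left out ...]
2, 112, 111, 115, 110, 111, 111, 112, 112, 114, 115, 117]
180 [114, 113, 125, 144, 141, 127, 102, 108, 120, 115, 114, 114, 116, 121, 128, 134, 155, 196, 207, 154, 99, 73, 81, 78, 79, 76, 73, 82, 79, 75]
184 [76, 77, 80, 79, 78, 94, 123, 131, 147, 152, 141, 106, 75, 76, 81, 71, 70, 70, 94, 125, 164, 210, 214, 158, 170, 183, 132, 79, 77, 78]
188 [69, 73, 71, 76, 77, 70, 71, 75, 74, 72, 93, 115, 115, 111, 101, 84, 75, 74, 77, 76, 75, 73, 75, 76, 77, 75, 76, 77, 73, 76]
192 [77, 76, 74, 74, 74, 74, 74, 74, 78, 75, 74, 74, 80, 74, 75, 75, 74, 76, 77, 76, 77, 80, 77, 78, 79, 76, 78, 80, 80, 77]
[(0.84, array([582.2, -68. , 160. ]))]
[{'pixel': [267.6, 182.8], 'conf': 0.49}] pred fork [267.4 181.7]
```

>>> {"method": "drive_tool", "body": {
  "steps": [
    [0, 0, 0, 0, 0.06, -0.2, 1],
    [0, 0, 0, 0, 0.06, -0.5, 1],
    [0, 0, 0, 0, 0.06, -0.9, 1],
    [0, 0, 0, 0, 0.06, -1.3, 1],
    [0, 0, 0, 0, 0.06, -1.7, 1],
    [0, 0, 0, 0, 0.06, -2, 1],
    [0, 0, 0, 0, 0.06, -2, 1],
    [0, 0, 0, 0, 0.06, -2, 1]
  ]
}}

```text
time: 14.85
eef_pos: [581.6, -67.2, 201.5]
eef_rot: [3.142, -0.0, 1.53]
wrist_force: [-0.6, -0.2, -1.9]
opening: 14.9
gripper_force: 59.5
```

Run:
```python
from h import *
st=observe();s=camera('scene');p=camera('wrist');t=camera('top')
print(st['time'],st['eef_pos'],st['eef_rot'],st['wrist_force'].round(1))
g=cv2.cvtColor(s['frame'],cv2.COLOR_RGB2GRAY)
for r in range(156,206,3): print(r,g[r,252:286].tolist())
for n in ('fork_free','hung_short','hung_long','key_large'):
    for im,nm in ((p,'w'),(s,'s'),(t,'t')): print(n,nm,[(np.round(q['pixel'],1).tolist(),round(q['conf'],2),atz(im,q['pixel'],160,st).round(1).tolist()) for q in tip_of(n,im)][:4])
```

```text
14.85 [581.56698896 -67.21160525 201.45582984] [ 3.14151865e+00 -1.47704050e-04  1.52997448e+00] [-0.6 -0.2 -1.9]
156 [109, 126, 199, 229, 218, 139, 64, 54, 55, 58, 54, 57, 54, 51, 65, 108, 124, 93, 60, 58, 65, 59, 63, 61, 58, 54, 60, 57, 56, 68, 108, 149, 166, 172]
159 [108, 125, 141, 155, 145, 97, 57, 49, 50, 47, 51, 52, 52, 51, 58, 80, 107, 109, 100, 99, 92, 86, 67, 56, 56, 58, 65, 61, 66, 105, 145, 161, 160, 128]
162 [107, 132, 140, 140, 146, 138, 133, 160, 213, 235, 251, 255, 248, 169, 88, 103, 117, 114, 84, 77, 84, 70, 58, 61, 60, 60, 95, 84, 95, 139, 155, 153, 119, 95]
165 [116, 131, 141, 145, 142, 141, 139, 93, 63, 73, 90, 95, 83, 66, 82, 107, 115, 114, 90, 74, 70, 66, 60, 64, 62, 96, 145, 159, 158, 157, 139, 128, 144, 123]
168 [102, 129, 131, 132, 132, 136, 146, 114, 72, 128, 106, 74, 84, 73, 84, 104, 112, 105, 89, 72, 63, 65, 68, 69, 108, 179, 196, 194, 178, 160, 146, 164, 134, 100]
171 [107, 129, 134, 134, 138, 117, 102, 82, 104, 128, 104, 75, 73, 60, 83, 106, 115, 105, 74, 63, 63, 77, 91, 99, 103, 124, 134, 163, 195, 203, 199, 211, 212, 199]
174 [132, 154, 148, 147, 146, 
[... 1856 characters left out ...]
, -75.4, 160.0])]
hung_short w [([254.9, 92.0], 0.67, [585.4, 22.2, 160.0])]
hung_short s [([238.7, 185.3], 0.93, [594.4, 17.7, 160.0])]
hung_short t [([259.5, 161.8], 0.75, [589.0, 21.5, 160.0])]
hung_long w []
hung_long s [([299.2, 176.9], 0.67, [570.3, -172.4, 160.0])]
hung_long t []
key_large w [([253.4, 240.7], 0.92, [578.9, -100.1, 160.0]), ([59.3, 24.7], 0.74, [451.2, 71.6, 160.0])]
key_large s [([269.1, 159.6], 0.76, [734.6, -165.6, 160.0]), ([245.1, 235.8], 0.54, [331.2, 137.3, 160.0]), ([197.4, 214.2], 0.47, [480.5, 192.7, 160.0])]
key_large t [([233.0, 230.5], 0.68, [415.5, 80.5, 160.0]), ([295.7, 159.4], 0.63, [597.9, -69.2, 160.0]), ([209.7, 168.4], 0.52, [568.3, 145.3, 160.0])]
```

>>> {"method": "drive_tool", "body": {
  "steps": [
    [0, 0, 0, 0, 0.03, -0.3, 1],
    [0, 0, 0, 0, 0.03, -0.7, 1],
    [0, 0, 0, 0, 0.03, -1.1, 1],
    [0, 0, 0, 0, 0.03, -1.5, 1],
    [0, 0, 0, 0, 0.03, -1.8, 1],
    [0, 0, 0, 0, 0.03, -1.9, 1],
    [0, 0, 0, 0, 0.03, -1.9, 1]
  ]
}}

```text
time: 16.3
eef_pos: [581.2, -66.3, 143.9]
eef_rot: [-3.141, -0.0, 1.53]
wrist_force: [0.2, 0.3, -2.0]
opening: 15.2
gripper_force: 59.5
```

>>> {"method": "drive_tool", "body": {
  "steps": [
    [0, 0, 0, 0, 0, -0.07, 1],
    [0, 0, 0, 0, 0, -0.13, 1],
    [0, 0, 0, 0, 0, -0.13, 1]
  ]
}}

```text
time: 16.6
eef_pos: [581.5, -66.3, 140.8]
eef_rot: [3.141, 0.0, 1.53]
wrist_force: [0.3, 1.3, -1.7]
opening: 15.3
gripper_force: 59.5
```

>>> {"method": "drive_tool", "body": {
  "steps": [
    [0, 0, 0, 0, 0, -0.06, 1],
    [0, 0, 0, 0, 0, -0.12, 1],
    [0, 0, 0, 0, 0, -0.12, 1]
  ]
}}

```text
time: 16.9
eef_pos: [581.2, -66.4, 136.8]
eef_rot: [-3.141, 0.0, 1.53]
wrist_force: [-0.6, 0.2, -2.6]
opening: 14.9
gripper_force: 59.5
```

>>> {"method": "drive_tool", "body": {
  "steps": [
    [0, 0, 0, 0, 0, -0.05, 1],
    [0, 0, 0, 0, 0, -0.05, 1]
  ]
}}

```text
time: 17.1
eef_pos: [581.3, -66.3, 135.3]
eef_rot: [-3.141, -0.0, 1.53]
wrist_force: [-0.3, 0.6, -1.5]
opening: 15.0
gripper_force: 59.5
```

>>> {"method": "drive_tool", "body": {
  "steps": [
    [0, 0, 0, 0, 0, -0.05, 1],
    [0, 0, 0, 0, 0, -0.05, 1]
  ]
}}

```text
time: 17.3
eef_pos: [581.6, -66.4, 134.9]
eef_rot: [3.141, 0.0, 1.53]
wrist_force: [-2.0, 0.1, 4.4]
opening: 14.9
gripper_force: 60.5
```

>>> {"method": "drive_tool", "body": {
  "steps": [
    [0, 0, 0, 0, 0, -0.05, 1],
    [0, 0, 0, 0, 0, -0.05, 1]
  ]
}}

```text
time: 17.5
eef_pos: [581.7, -66.4, 134.8]
eef_rot: [3.141, 0.001, 1.53]
wrist_force: [-5.7, 0.4, 11.3]
opening: 15.7
gripper_force: 61.7
```

>>> {"method": "drive_tool", "body": {
  "steps": [
    [0, 0, 0, 0, 0, 0.05, 1],
    [0, 0, 0, 0, 0, 0.05, 0.5],
    [0, 0, 0, 0, 0, 0.05, 0.2],
    [0, 0, 0, 0, 0, 0.05, 0],
    [0, 0, 0, 0, 0, 0.05, -0.2],
    [0, 0, 0, 0, 0, 0.05, -0.2],
    [0, 0, 0, 0, 0, 0.05, -0.2],
    [0, 0, 0, 0, 0, 0.05, -0.2]
  ]
}}

```text
time: 18.3
eef_pos: [581.5, -66.3, 134.0]
eef_rot: [3.141, -0.0, 1.53]
wrist_force: [0.7, -1.0, 0.6]
opening: 51.4
gripper_force: 0.0
```

>>> {"method": "drive_tool", "body": {
  "steps": [
    [0, 0, 0, 0, 0, 0.3, -0.2],
    [0, 0, 0, 0, 0, 0.8, -0.2],
    [0, 0, 0, 0, 0, 1.6, -0.2],
    [0, 0, 0, 0, 0, 2.6, -0.2],
    [0, 0, 0, 0, 0, 3.6, -0.2],
    [0, 0, 0, 0, 0, 4.6, -0.2],
    [0, 0, 0, 0, 0, 5.2, -0.2],
    [0, 0, 0, 0, 0, 5.2, -0.2],
    [0, 0, 0, 0, 0, 5.2, -0.2],
    [0, 0, 0, 0, 0, 5.2, -0.2]
  ]
}}

```text
time: 19.3
eef_pos: [580.7, -66.4, 289.0]
eef_rot: [-3.14, 0.0, 1.53]
wrist_force: [-0.4, 0.8, -0.2]
opening: 50.8
gripper_force: 0.0
```

Run:
```python
from h import *
st=observe();p=camera('wrist');s=camera('scene');t=camera('top')
print(st['time'],st['eef_pos'],st['eef_rot'],st['wrist_force'].round(1))
for n in ('key_large','hung_short','hung_long'):
    for im,nm in ((p,'w'),(s,'s'),(t,'t')): print(n,nm,[(np.round(q['pixel'],1).tolist(),round(q['conf'],2),atz(im,q['pixel'],160,st).round(1).tolist()) for q in tip_of(n,im)][:4])
g=p['frame'].max(2).astype(np.uint8);m=(g<55).astype(np.uint8)
n,l,sx,c=cv2.connectedComponentsWithStats(m)
for k in range(1,n):
    if sx[k,4]>250:
        pts=np.argwhere(l==k)[:,::-1];P=np.array([atz(p,q,196,st)[:2] for q in pts]);r=cv2.minAreaRect(P.astype(np.float32));u=np.linalg.svd(P-P.mean(0),full_matrices=False)[2][0]
        print(sx[k],np.round(r[0],1),np.round(r[1],1),np.degrees(np.arctan2(-u[0]*np.sign(u[1]),abs(u[1]))).round(1))
gs=cv2.cvtColor(s['frame'],cv2.COLOR_RGB2GRAY);ms=(s['frame'].max(2)<75).astype(np.uint8);ms[:150]=0;ms[210:]=0;ms[:,:215]=0;ms[:,325:]=0
n,l,sx,c=cv2.connectedComponentsWithStats(ms)
for k in range(1,n):
    if sx[k,4]>60:
        r=cv2.minAreaRect(np.argwhere(l==k)[:,::-1].astype(np.float32));print('scene',sx[k],np.round(r[0],1),np.round(r[1],1),round(r[2],1))
```

```text
19.3 [580.70415979 -66.40222474 289.0346752 ] [-3.13974569e+00  4.04694093e-05  1.53001417e+00] [-0.4  0.8 -0.2]
key_large w [([111.4, 48.8], 0.74, [442.3, 74.8, 160.0])]
key_large s [([247.2, 232.5], 0.86, [342.6, 125.6, 160.0]), ([267.3, 180.5], 0.68, [588.5, -73.1, 160.0]), ([196.9, 217.5], 0.68, [464.6, 200.8, 160.0])]
key_large t [([207.5, 171.1], 0.63, [561.2, 150.4, 160.0]), ([230.0, 231.1], 0.52, [413.9, 87.7, 160.0]), ([296.4, 169.6], 0.46, [571.6, -71.2, 160.0])]
hung_short w [([253.9, 96.2], 0.78, [583.1, 24.2, 160.0])]
hung_short s []
hung_short t [([257.0, 164.8], 0.75, [581.0, 27.5, 160.0])]
hung_long w [([253.4, 257.6], 0.93, [574.3, -167.1, 160.0])]
hung_long s []
hung_long t []
[ 450    0   62   41 1964] [778.6  75.6] [29.9 52.6] 88.9
[248  55  18  78 841] [585.2  23.5] [66.9 14.2] -6.3
[424  69  73  22 816] [771.1  28.9] [64.  12.9] -84.3
[250 151  14  67 682] [582.3 -63. ] [69.6 13.2] -1.2
[    0   216   512   168 39156] [ 574.2 -214.6] [236.  673.2] -89.6
[248 233  13  63 687] [ 575.7 -155.7] [79.2 13.5] -2.9
scene [257 150  25  33 427] [268.8 166. ] [21.4 34.6] 8.1
scene [287 165  21  13 140] [297.2 171.2] [ 9.9 21.1] 82.4
scene [228 174  23  14 216] [239.1 180.6] [12.  23.7] 80.5
```

Run:
```python
from h import *
s=camera('scene');K=np.array(s['camera_matrix'])
def pr(P):
    c=np.array(s['R'])@P+np.array(s['t']);q=K@c/c[2];return q[:2].round(1)
for z in (160,130,100,60):print(z,pr(np.array([581,-69,z])),pr(np.array([581,-63,z])))
for yy in (-35,0,35):print('handle',[pr(np.array([581+yy*.045,-69+yy,z])).tolist() for z in (160,196)])
g=cv2.cvtColor(s['frame'],cv2.COLOR_RGB2GRAY)
for r in range(160,222,3): print(r,g[r,252:288].tolist())
```

```text
160 [267.4 181.7] [265.6 182. ]
130 [267.1 191.1] [265.3 191.5]
100 [266.7 200.4] [265.  200.7]
60 [266.3 212.5] [264.5 212.9]
handle [[278.0, 179.8], [278.5, 168.4]]
handle [[267.4, 181.7], [267.8, 170.1]]
handle [[256.6, 183.6], [256.9, 172.0]]
160 [103, 123, 129, 134, 138, 142, 139, 111, 141, 214, 232, 197, 126, 66, 62, 73, 81, 68, 58, 62, 62, 60, 65, 60, 63, 61, 57, 57, 70, 126, 156, 165, 157, 112, 82, 93]
163 [114, 133, 140, 147, 147, 143, 142, 157, 202, 231, 242, 242, 233, 160, 81, 81, 74, 60, 61, 80, 86, 70, 61, 66, 66, 80, 133, 119, 116, 144, 160, 135, 98, 101, 103, 98]
166 [105, 126, 137, 139, 137, 139, 123, 82, 53, 56, 56, 59, 59, 59, 77, 75, 61, 62, 71, 80, 70, 62, 64, 65, 66, 121, 167, 175, 173, 161, 145, 152, 154, 118, 98, 89]
169 [102, 126, 132, 136, 137, 130, 142, 109, 83, 148, 122, 82, 77, 70, 66, 64, 66, 61, 63, 72, 67, 70, 70, 69, 66, 79, 118, 171, 179, 160, 150, 153, 125, 104, 88, 64]
172 [114, 139, 144, 138, 106, 73, 55, 57, 49, 55, 61, 58, 53, 61, 57, 60, 61, 71, 84, 79, 63, 54, 57, 61, 62, 57, 72, 161, 195, 200, 210, 228, 232, 225, 160, 87]
175 [125, 150, 153, 1
[... 2025 characters left out ...]
 209, 205, 209, 207, 207, 193, 150, 118, 133, 177, 196, 198, 197, 198, 201, 199, 197, 198, 197, 199, 198, 201, 199, 201, 198, 200, 198, 200, 200]
214 [215, 215, 211, 214, 214, 210, 210, 211, 208, 202, 198, 201, 201, 196, 200, 199, 201, 199, 202, 203, 200, 199, 196, 191, 186, 175, 163, 159, 162, 155, 155, 158, 155, 150, 156, 194]
217 [209, 210, 208, 210, 207, 208, 207, 195, 186, 186, 179, 175, 173, 166, 161, 158, 158, 187, 205, 206, 209, 210, 207, 206, 181, 182, 192, 222, 232, 231, 229, 230, 232, 230, 221, 212]
220 [174, 157, 154, 151, 152, 151, 149, 151, 183, 204, 218, 225, 226, 224, 226, 224, 226, 225, 228, 226, 227, 226, 228, 229, 229, 229, 215, 173, 158, 184, 220, 215, 199, 195, 196, 173]
```

```bash
python3 -c "
from plant import *
print(sign_off())"
```

```text
the job is handed in; nothing more can be done
None
```

The large T-handle key hangs on the middle hook with its shaft between the prongs and its handle across both; it was lowered until it rested before I let go, neither neighbour shifted noticeably in the final camera measurements (I had no picture views left), and the job is handed in at about 19 s.

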